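# Sweep the loading dock clean and unlatch the slide cassette

### The job

Take the scraper block and use it, not the fingers, to sweep the three plaster chips off the deck of the slide dock into the dock's catch trough, then stand the block upright on the bench again, anywhere clear of the dock. With the deck clean, pinch the two opposed side catches of the slide cassette together, lift the cassette straight up out of its well and finish while still holding it there by the pinched catches, upright, still and about 10 cm above where it sat. Leave the standing vial where it is.

Things in the scene. Friction and masses are not known exactly. Their poses are not given: they have to be found in the camera images.
- dock: Low grey dock fixed to the bench, 232 x 86 mm. Origin: on its underside (bench level) under the deck. Along its own x, from the end towards the robot: catch trough (x -105 to -50 mm), flat deck (x -50 to +49), well with the cassette (x +49 to +127, centre +85). Deck and well are 24 mm high; y is across.
- deck (a point): Middle of the deck's flat top, 24 mm above the bench, at x = -2.5 mm of the dock. Side rails 8 mm high run along the deck (x -50 to +47 mm), 78 mm apart inside; the deck's -x edge is open to the trough.
- trough (a point): Middle of the catch trough's floor, at x = -75.5 mm of the dock, 4 mm above the bench. Inside it runs from x = -101 to -50 mm and is 78 mm wide; its end wall tops out 24 mm and its side walls 28 mm above the bench.
- well (a point): Centre of the well's opening, level with the deck's top (24 mm up), at x = +85 mm of the dock. The opening is 50 mm (x) by 62 mm (y); steel lips 8 mm thick on its -x and +x sides hold down the cassette's hooks. The well's floor is 4 mm above the bench.
- cassette: Loose white cassette, base 46 x 58 mm (x, y), with five upright glass slides, top 75 mm above its underside, 0.16 to 0.24 kg. Origin: centre of its underside. It starts seated in the well, axes along the dock's, underside 20 mm below the deck's top, with 2 mm of play each way. Grey spring catches on its -x and +x sides hook under the well's lips.
- pinch (a point): Point midway between the cassette's two ribbed catch pads, 43 mm above its underside: pinch here along the cassette's x. Pads are 26 mm wide (y), from 10 to 36 mm above the deck, 66 mm from face to face let go and 50 mm fully pressed. The hooks clear the lips once each pad is pressed in more than 6 mm.
- catch_front (a joint): Travel of the catch on the cassette's -x side, m: 0 let go, 0.008 pressed fully in (stop). Spring: 3 N at the start of travel, 7 N at the stop.
- catch_rear (a joint): Travel of the catch on the cassette's +x side, m: 0 let go, 0.008 pressed fully in (stop). Same spring.
- scraper: Loose scraper block, grey with a black rubber foot, standing on the bench left of the dock: 62 mm wide (its y), 60 mm high, 0.10 to 0.16 kg. Thickness (x): foot 14 mm up to 9 mm height, body 20 mm up to 38 mm, grip 18 mm (52 mm wide) to the top. Same front and back. Origin: centre of its underside, z up.
- chip_0: Loose chip of set plaster, about 19 mm across and 9 mm high, on the deck. Origin: centre of its underside. The chips start in the half of the deck next to the trough: their centres between x = -36 and -14 mm of the dock and within 22 mm of its middle line.
- chip_1: Loose chip of set plaster, about 19 mm across and 10 mm high, on the deck. Origin: centre of its underside.
- chip_2: Loose chip of set plaster, about 19 mm across and 8 mm high, on the deck. Origin: centre of its underside.
- vial_a: Small glass specimen vial with a white cap, 16 mm across, 51 mm high, standing on the bench behind and to the left of the dock; a bystander. Origin: centre of its underside.
Not all that is in view belongs to the job. There is more than one size of the cassette; the job needs the smaller.

How it is judged:
On the way, in this order (a step that is already met when the one before it is completed fails the run):
1. all three chips lie in the catch trough (x of chip_0 in the frame of dock between -0.103 and -0.05 m and y of chip_0 in the frame of dock between -0.042 and 0.042 m and z of each of chip_0, chip_1, chip_2 in the frame of dock below 0.021 m and x of chip_1 in the frame of dock between -0.103 and -0.05 m and y of chip_1 in the frame of dock between -0.042 and 0.042 m and x of chip_2 in the frame of dock between -0.103 and -0.05 m and y of chip_2 in the frame of dock between -0.042 and 0.042 m), for 0.2 s.
2. the scraper block stands upright on the bench, let go (height (world z) of scraper below 0.008 m and angle between scraper's own z axis and vertical below 0.15 rad and contact force between the fingers and scraper below 0.1 N), for 0.2 s.
3. both catches are pinched in while the cassette still sits in its well (value of joint each of catch_front, catch_rear above 0.0055 m and z of cassette in the frame of dock below 0.02 m), for 0.05 s.
At the end, for the whole second after the job is handed in: Cassette held by both catches (pressed 5.5 mm or more), 70 mm or more above where it sat, within 60 mm sideways of the well, upright to 0.2 rad, still, off the dock; block let go, upright (0.15 rad) on the bench, off the dock; all chips in the trough (all of step 1 and all of step 2 and z of cassette in the frame of dock above 0.074 m and value of joint each of catch_front, catch_rear above 0.0055 m and angle between cassette's own z axis and vertical below 0.2 rad and linear speed of cassette below 0.03 m/s and contact force between the fingers and cassette above 1 N and contact force between each of cassette, scraper and dock below 0.05 N and horizontal distance between cassette and well below 0.06 m); the arm keeps its last pose, push and grip.
It fails at once if the fingers push a chip (contact force between the fingers and chip_0 above 0.5 N or contact force between the fingers and chip_1 above 0.5 N or contact force between the fingers and chip_2 above 0.5 N).
It fails at once if the cassette is lifted while a chip is still outside the trough (z of cassette in the frame of dock above 0.03 m and not (x of chip_0 in the frame of dock between -0.103 and -0.05 m and y of chip_0 in the frame of dock between -0.042 and 0.042 m and z of each of chip_0, chip_1, chip_2 in the frame of dock below 0.021 m and x of chip_1 in the frame of dock between -0.103 and -0.05 m and y of chip_1 in the frame of dock between -0.042 and 0.042 m and x of chip_2 in the frame of dock between -0.103 and -0.05 m and y of chip_2 in the frame of dock between -0.042 and 0.042 m)).
It fails at once if the vial is pushed more than 25 mm (distance of vial_a from where it was at the start of the episode above 0.025 m).
It also fails if it takes over 51 s, if anything falls off the work surface, if the arm or the gripper's body presses on something with over 40 N, if the wrist force passes 120 N, or if a joint passes its speed limit or range.

### The arm

A 7-joint arm with a two-finger parallel gripper is mounted at the origin on a cart in front of the work surface, level with it; the furniture and walls round the work are solid. World frame = base frame: x ahead of the robot, y to its left, z up, the work surface at z = 0. Lengths are in m, angles in rad, forces in N, time in s.
With the tool pointing down it reaches from about 0.35 to 0.9 m from the base axis. Payload 7.2 kg.
Tool frame: the origin (TCP) lies at the very end of the fingers, on their centre line; the grasp point (between the pads) lies 19 mm behind it; z points along the fingers, y is the line along which they close (so a half turn about z gives the same grasp; the last joint's range is limited). The gripper opens to 88 mm and grips with 3 to 60 N. Pads are 20 mm wide; open, the fingers measure 115 mm over their backs; the gripper's body (75 mm by 178 mm) begins 61 mm behind the grasp point.
Start: joints at [1.237, 0.411, -0.013, 1.596, 0.006, 1.134, -0.082], TCP at [0.164, -0.603, 0.19] pointing down, gripper open.
Joint ranges: [-2.95, 2.95], [-0.29, 1.99], [-1.47, 1.44], [0.14, 2.54], [-1.03, 4.17], [0.13, 1.85], [-2.86, 2.86]. Speed limits (rad/s): [2.39, 2.39, 3.01, 3.01, 3.14, 3.14, 3.14].

### API

Orientations are given as a 3x3 rotation matrix whose columns are the frame's x, y, z axes.
In Python, from station import ctrl gives the robot as it stands. The module is installed in compiled form; this text tells all that it offers.
- The arm moves only by the shell command python3 -m crank 'ROWS' [FORCE]. ROWS is JSON, a list that holds one entry, the list of rows, each a list of 5 numbers: the shift along the world's x, y, z in m, then the turn about the world's z in degrees, then the finger opening in m, from 0 to 0.0878. In form: [[[tx, ty, tz, roll, hand], ...]]. A call has 1 to 20 rows; each row is the pose to reach, as a shift and turn from the pose commanded when the call began; what a row does not reach only later rows make up. A row lasts 1/10 s, in which the tool goes at most 50 mm and 8.59 degrees, less where a joint would pass 70% of its speed; a pose out of reach is approached as far as the arm can. A call with a gripper value outside its range is refused whole. The fingers move at their own pace and stop on an object; FORCE is the grip in N (left out, the last holds). Time passes only in rows, so rows that repeat a pose let the fingers close. It gives the time, the measured TCP pose, the force, the opening and the grip force at its end, in the units of the state.
- ctrl.read_state(): the state, without advancing time (a new reading comes with each control period).
- ctrl.capture(name): name is "side" or "top" or "wrist"; returns a dict with "color" (480x640x3 uint8, red, green, blue), "range_z" (480x640 float32, m along the optical axis (not along the pixel's ray), 0 where there is no reading), "fx", "fy", "cx", "cy" (pixels), "xyz" and "attitude" of the camera in the world; the wrist camera has in their place "T_tool_cam" (4x4, takes a point from camera to tool coordinates, whose origin is the TCP and whose axes are the flange's). Camera axes: x right, y up, looking along -z (the intrinsics and any distortion apply to the point x, -y, -z); pixel columns grow to the right and rows downward; lengths in m; the calibration is good to about 2 mm. The wrist camera is an equidistant fisheye: a pixel r from the principal point sees the ray r / f radians off the axis. A picture is of the moment at which its call begins: read the wrist's pose just before it.
- ctrl.job_done(): hands the job in; it is judged then, once.
The state is a dict: "time": time; "joints": joint angles; "qvel": joint speeds; "joint_efforts": joint torques, N m; "tcp_pos": TCP position; "eef_rot": TCP orientation; "ft_force": force on the tool from outside, world axes, zero at the start; "moment": the same for the moment, N m; "gripper_width": opening from 0.0 (shut) to 1.0 (fully open); "grasp_force": force on a finger pad.
Only numpy, scipy, OpenCV 4.12 (cv2) and the standard library are available. Lean on these libraries where they do the work, as an engineer would, in place of code of your own. Each camera call takes 0.05 s, during which the arm holds its last target. There are 200 camera calls.

## Working session

There is one attempt and no reset: what is moved stays moved. The work goes in short steps, Python scripts to look and compute and a shell command to move; the robot and the scene stay as the last step left them, time stands still between calls to the robot, and variables do not carry over. Pictures are saved under pics/ and viewed, at most 10 in all, crops included, and the job is handed in when it is done.

```bash
mkdir -p pics
cat > h.py <<'E'
import numpy as np, cv2
from station import ctrl
def cap(n):
    s=ctrl.read_state(); c=ctrl.capture(n)
    if 'T_tool_cam' in c:
        T=np.eye(4);T[:3,:3]=np.array(s['eef_rot']);T[:3,3]=s['tcp_pos']
        c['T']=T@np.array(c['T_tool_cam'])
    else:
        T=np.eye(4);T[:3,:3]=np.array(c['attitude']).reshape(3,3);T[:3,3]=c['xyz'];c['T']=T
    c['n']=n
    return c
def rays(c,uv):
    uv=np.atleast_2d(np.array(uv,float))
    x=(uv[:,0]-c['cx'])/c['fx'];y=(uv[:,1]-c['cy'])/c['fy']
    if c['n']=='wrist':
        r=np.hypot(x,y);k=np.where(r>1e-9,np.sin(r)/np.maximum(r,1e-9),1)
        d=np.c_[x*k,-y*k,-np.cos(r)]
    else: d=np.c_[x,-y,-np.ones(len(x))]
    return d@c['T'][:3,:3].T
def onplane(c,uv,z):
    d=rays(c,uv);o=c['T'][:3,3]
    return o+d*((z-o[2])/d[:,2])[:,None]
def cloud(c):
    h,w=c['range_z'].shape;u,v=np.meshgrid(np.arange(w),np.arange(h))
    uv=np.c_[u.ravel(),v.ravel()]
    d=rays(c,uv)
    dz=-(d@c['T'][:3,2])
    P=c['T'][:3,3]+d*(c['range_z'].ravel()/dz)[:,None]
    return P.reshape(h,w,3)
def save(c,f,crop=None,s=1):
    im=c['color'][:,:,::-1]
    if crop: u0,v0,u1,v1=crop; im=im[v0:v1,u0:u1]
    cv2.imwrite('pics/'+f,cv2.resize(im,None,fx=s,fy=s,interpolation=cv2.INTER_CUBIC))
E
python3 - <<'E'
from h import *
import pickle
for n in ['top','side']:
    c=cap(n); save(c,n+'0.png'); pickle.dump(c,open(n+'0.pkl','wb'))
    print(n,c['fx'],c['fy'],c['cx'],c['cy'],c['xyz'],c['T'][:3,:3].round(3).tolist(),[k for k in c])
s=ctrl.read_state();print(s['time'],s['tcp_pos'],np.array(s['eef_rot']).round(3).tolist(),s['gripper_width'])
E
```

```text
top 561.8741728472803 561.8741728472803 327.09306729853483 236.72447219841393 [0.3780228  0.30936957 0.91449984] [[-0.021, 0.985, -0.174], [-1.0, -0.022, -0.006], [-0.01, 0.174, 0.985]] ['color', 'range_z', 'fx', 'fy', 'cx', 'cy', 'xyz', 'attitude', 'T', 'n']
side 593.6053854257299 593.6053854257299 327.4518491820061 245.42226534206654 [0.21526608 0.98228389 0.431257  ] [[-0.925, 0.157, -0.345], [-0.379, -0.424, 0.822], [-0.017, 0.892, 0.452]] ['color', 'range_z', 'fx', 'fy', 'cx', 'cy', 'xyz', 'attitude', 'T', 'n']
0.1 [ 0.16400177 -0.60259376  0.18959961] [[0.965, 0.263, -0.0], [0.263, -0.965, 0.001], [-0.0, -0.001, -1.0]] 0.996818851251637
```

View pics/top0.png

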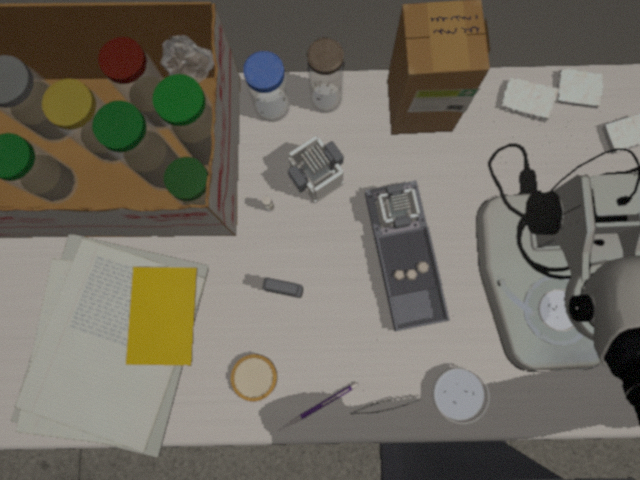

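View pics/side0.png

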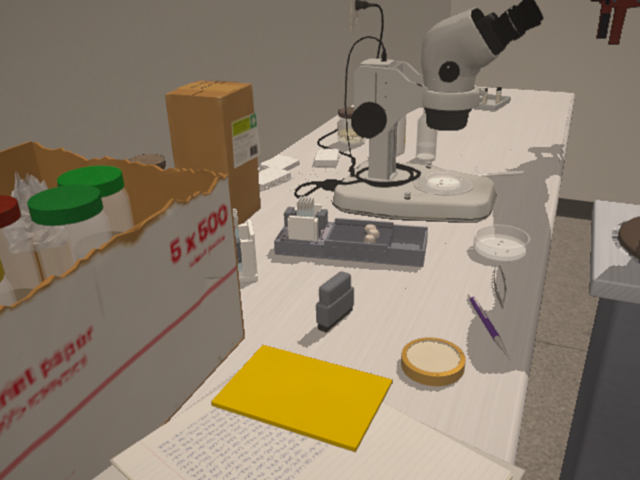

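Top view: the dock runs from the trough end at (418,325) to the well at (400,205), with chips at (399,274), (411,273) and (423,267). The scraper is at (283,287) and the vial at (268,203). There are two cassettes: one seated in the dock's well at (400,205), and a bigger one loose on the bench at (315,165). The microscope is to the right of the dock. In the side view the scraper stands upright at (335,300).

Run:
```python
from h import *
import pickle
c=pickle.load(open('top0.pkl','rb'));P=cloud(c);ok=c['range_z']>0
print('bench z',np.median(P[300:330,310:360,2]))
def rect(m,name):
    n,l,st,_=cv2.connectedComponentsWithStats(m.astype(np.uint8))
    i=1+np.argmax(st[1:,4]);pts=P[l==i]
    r=cv2.minAreaRect((pts[:,:2]*1000).astype(np.float32));print(name,'n',len(pts),'rect mm',np.round(r[0],1),np.round(r[1],1),round(r[2],1),'z med',pts[:,2].max().round(4),np.median(pts[:,2]).round(4))
def win(u0,v0,u1,v1,z0,z1):
    m=np.zeros(ok.shape,bool);m[v0:v1,u0:u1]=1;return m&ok&(P[...,2]>z0)&(P[...,2]<z1)
rect(win(250,265,315,310,.03,.09),'scraper')
rect(win(250,265,315,310,.05,.09),'scraper top')
rect(win(350,170,460,340,.012,.04),'dock')
rect(win(375,180,430,230,.055,.1),'cassette top')
rect(win(280,130,350,200,.055,.12),'other cassette')
rect(win(255,190,280,215,.02,.09),'vial')
rect(win(385,255,435,285,.027,.045),'chips')
# obstacles: microscope extents
m=ok&(P[...,2]>.03)
for z0,z1 in [(.02,.06),(.06,.15),(.15,.3),(.3,.6)]:
    q=P[ok&(P[...,2]>z0)&(P[...,2]<z1)&(P[...,1]<0.12)&(P[...,0]>.1)]
    q=q[(q[:,1]<0.02)]
    if len(q):print(z0,'scope x',q[:,0].min().round(3),q[:,0].max().round(3),'y',q[:,1].min().round(3),q[:,1].max().round(3),len(q))
hsv=cv2.cvtColor(c['color'],cv2.COLOR_RGB2HSV)
for uv,z in [((399,274),.033),((411,273),.033),((423,267),.033),((368,190),.024),((417,182),.024),((396,328),.024),((447,319),.024),((380,442),0)]:
    print(uv,onplane(c,uv,z).round(4)[0], P[uv[1],uv[0]].round(4))
save(c,'crop_top.png',(350,165,460,340),3.4)
```

```text
bench z 0.0001666854079303004
scraper n 520 rect mm [455.4 386.7] [62.  20.1] 77.6 z med 0.0639 0.059
scraper top n 400 rect mm [455.2 386.6] [51.9 17.8] 77.3 z med 0.0639 0.0597
dock n 4945 rect mm [505.4 188.6] [231.9  87. ] 10.0 z med 0.0399 0.0245
cassette top n 552 rect mm [581.8 210.4] [56.7 42.6] 9.8 z med 0.083 0.0628
other cassette n 1767 rect mm [643.8 330. ] [76. 87.] 33.1 z med 0.1014 0.0725
vial n 119 rect mm [591.1 409.3] [15.3 14.9] 1.2 z med 0.0535 0.049
chips n 110 rect mm [483.2 165.7] [18.5 18.7] 27.1 z med 0.037 0.0311
0.02 scope x 0.32 0.842 y -0.222 0.02 9765
0.06 scope x 0.5 0.842 y -0.201 0.02 4077
0.15 scope x 0.326 0.842 y -0.153 0.02 11644
0.3 scope x 0.286 0.454 y -0.028 0.02 4069
(399, 274) [0.4716 0.2032 0.033 ] [0.4716 0.2031 0.0327]
(411, 273) [0.4727 0.1843 0.033 ] [0.4726 0.1844 0.034 ]
(423, 267) [0.4818 0.1649 0.033 ] [0.4819 0.1649 0.0325]
(368, 190) [0.6112 0.2467 0.024 ] [0.6114 0.2466 0.0229]
(417, 182) [0.6227 0.1662 0.024 ] [0.6225 0.1664 0.025 ]
(396, 328) [0.388  0.2104 0.024 ] [0.388  0.2109 0.0283]
(447, 319) [0.4002 0.1301 0.024 ] [0.4001 0.1309 0.0279]
(380, 442) [0.2143 0.2399 0.    ] [ 0.2128  0.2393 -0.0084]
```

View pics/crop_top.png

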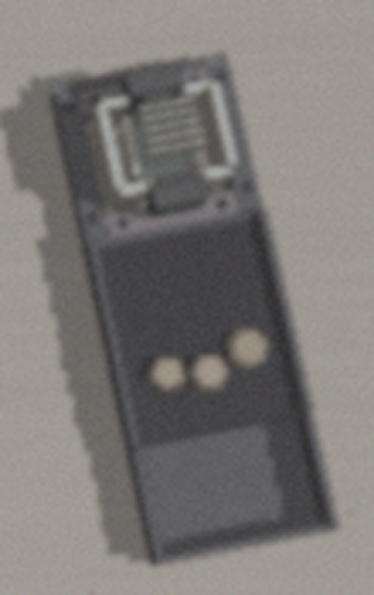

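The crop shows the seated cassette (at the top, well end) with its 46 mm footprint and hooks in the dock. It is the smaller one: the loose one measures 76x87 mm over its catches. The measured dock (232x87 mm) and scraper (62x20 mm) match the spec. Next I'll map the microscope before swinging the arm past it.

Run:
```python
from h import *
import pickle
Q=[]
for n in ['top','side']:
    c=pickle.load(open(n+'0.pkl','rb'));P=cloud(c);q=P[(c['range_z']>0)&(c['range_z']<2.2)].reshape(-1,3);Q.append(q)
for n,q in zip(['top','side'],Q):
  q=q[(q[:,0]>.0)&(q[:,0]<.95)&(q[:,1]<.13)&(q[:,1]>-.45)]
  for z0 in np.arange(.05,.7,.07):
    p=q[(q[:,2]>z0)&(q[:,2]<z0+.07)]
    if len(p)>15: print(n,z0.round(2),'x',np.percentile(p[:,0],[1,99]).round(3),'y',np.percentile(p[:,1],[1,99]).round(3),len(p))
s=ctrl.read_state();print(np.array(s['joints']).round(3))
q=Q[0];p=q[(q[:,1]>.6)&(q[:,2]>.05)];print('box',p.min(0).round(3),p.max(0).round(3))
q=np.vstack(Q);p=q[(q[:,0]>.62)&(q[:,0]<.9)&(q[:,1]>.08)&(q[:,1]<.3)&(q[:,2]>.1)];print('carton',p.min(0).round(3),p.max(0).round(3))
```

```text
top 0.05 x [0.427 0.842] y [-0.192  0.126] 4122
top 0.12 x [0.466 0.841] y [-0.153  0.126] 6452
top 0.19 x [0.379 0.811] y [-0.067  0.128] 9807
top 0.26 x [0.308 0.575] y [-0.045  0.024] 5526
top 0.33 x [0.291 0.405] y [-0.005  0.016] 561
side 0.05 x [0.486 0.844] y [-0.44   0.126] 3776
side 0.12 x [0.378 0.844] y [-0.438  0.125] 5340
side 0.19 x [0.365 0.844] y [-0.428  0.125] 9854
side 0.26 x [0.289 0.844] y [-0.425  0.124] 9545
side 0.33 x [0.289 0.843] y [-0.158  0.128] 1507
[ 1.237  0.412 -0.013  1.597  0.006  1.134 -0.082]
box [0.541 0.6   0.05 ] [0.843 0.828 0.228]
carton [0.707 0.08  0.1  ] [0.845 0.3   0.369]
```

Microscope top is about 0.40 m, so I'll carry the tool over it at about 0.52 m, in two stages.

```bash
python3 -m crank '[[[0,0,0.05,0,0.0878],[0,0,0.1,0,0.0878],[0,0,0.15,0,0.0878],[0,0,0.2,0,0.0878],[0,0,0.25,0,0.0878],[0.01,0.01,0.30,0,0.0878],[0.03,0.03,0.33,4,0.0878],[0.06,0.06,0.34,8,0.0878],[0.09,0.09,0.34,12,0.0878],[0.12,0.12,0.34,16,0.0878],[0.15,0.15,0.34,20,0.0878],[0.18,0.18,0.34,25,0.0878],[0.21,0.21,0.34,30,0.0878],[0.24,0.24,0.34,35,0.0878],[0.27,0.27,0.34,40,0.0878],[0.30,0.30,0.34,45,0.0878]]]' 20; python3 -c "
from h import *
s=ctrl.read_state();print(np.array(s['joints']).round(3),np.array(s['eef_rot']).round(3).tolist())"
```

```text
time: 1.7
tcp_pos: [0.465, -0.3017, 0.5302]
eef_rot: [[0.494, 0.87, -0.0], [0.87, -0.494, 0.0], [-0.0, -0.0, -1.0]]
ft_force: [0.6, -0.3, -0.1]
gripper_width: 0.998
grasp_force: 0.0
[ 0.65   0.229 -0.225  1.081  0.053  1.837 -0.072] [[0.494, 0.87, -0.0], [0.87, -0.494, 0.0], [-0.0, -0.0, -1.0]]
```

```bash
python3 -m crank '[[[0.025,0.04,0,2,0.0878],[0.05,0.08,0,4,0.0878],[0.07,0.125,0,6,0.0878],[0.085,0.17,0,8,0.0878],[0.09,0.22,0,10,0.0878],[0.09,0.27,0,12,0.0878],[0.09,0.32,0,13,0.0878],[0.09,0.37,0,14,0.0878],[0.08,0.415,0,15,0.0878],[0.07,0.46,0,16,0.0878],[0.06,0.505,0,17,0.0878],[0.045,0.55,0,17.3,0.0878],[0.025,0.595,-0.01,17.3,0.0878],[0.01,0.635,-0.03,17.3,0.0878],[-0.005,0.67,-0.06,17.3,0.0878],[-0.009,0.689,-0.10,17.3,0.0878],[-0.009,0.689,-0.15,17.3,0.0878],[-0.009,0.689,-0.20,17.3,0.0878],[-0.009,0.689,-0.25,17.3,0.0878],[-0.009,0.689,-0.30,17.3,0.0878]]]'
python3 - <<'E'
from h import *
s=ctrl.read_state();print(np.array(s['joints']).round(3))
c=cap('wrist');save(c,'w1.png');P=cloud(c)
import pickle;pickle.dump(c,open('w1.pkl','wb'))
m=(c['range_z']>0)&(P[...,2]>.045)&(P[...,2]<.07)&(np.hypot(P[...,0]-.455,P[...,1]-.387)<.05)
n,l,st,_=cv2.connectedComponentsWithStats(m.astype(np.uint8));i=1+np.argmax(st[1:,4]);p=P[l==i]
print(cv2.minAreaRect((p[:,:2]*1000).astype(np.float32)),np.median(p[:,2]),len(p))
E
```

```text
time: 3.7
tcp_pos: [0.4548, 0.3855, 0.2282]
eef_rot: [[0.216, 0.976, -0.0], [0.976, -0.216, -0.0], [-0.0, 0.0, -1.0]]
ft_force: [1.0, 0.0, -0.4]
gripper_width: 1.0
grasp_force: 0.0
[-0.45   0.371 -0.448  1.596  0.169  1.213 -1.148]
((456.0731506347656, 389.1912841796875), (51.5431022644043, 17.31106948852539), 77.29850769042969) 0.058777585560607803 907
```

View pics/w1.png

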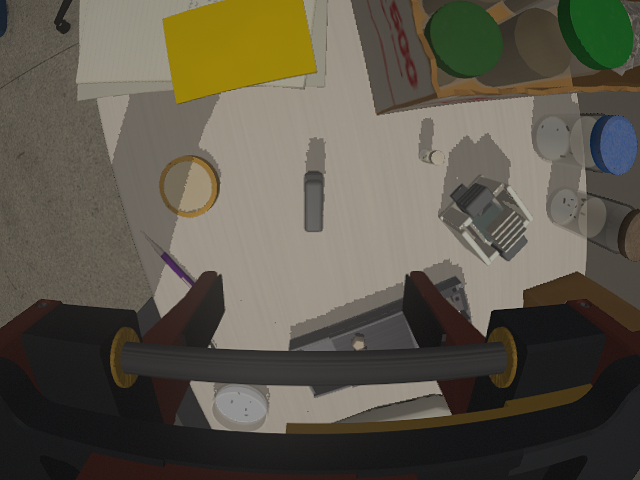

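Wrist view: the scraper is at (313,200), between and ahead of the fingers (which close along the image's horizontal), standing free. Both views agree to about 2 mm, so I'll go down and grip it.

```bash
python3 -m crank '[[[0.001,0.001,-0.05,0,0.0878],[0.001,0.001,-0.10,0,0.0878],[0.001,0.001,-0.14,0,0.06],[0.001,0.001,-0.17,0,0.05],[0.001,0.001,-0.185,0,0.05],[0.001,0.001,-0.191,0,0.05],[0.001,0.001,-0.191,0,0.05],[0.001,0.001,-0.191,0,0.005],[0.001,0.001,-0.191,0,0.005],[0.001,0.001,-0.191,0,0.005],[0.001,0.001,-0.191,0,0.005],[0.001,0.001,-0.191,0,0.005],[0.001,0.001,-0.191,0,0.005],[0.001,0.001,-0.191,0,0.005]]]' 30
```

```text
time: 5.15
tcp_pos: [0.4561, 0.3869, 0.0394]
eef_rot: [[0.216, 0.976, -0.0], [0.976, -0.216, -0.0], [-0.0, 0.0, -1.0]]
ft_force: [0.5, 0.7, -0.9]
gripper_width: 0.058
grasp_force: 0.0
```

The fingers closed to 5 mm with no force, so the grip missed. I'll look again.

Run:
```python
from h import *
a=cap('side');b=cap('wrist')
x=a['color'][200:400,220:460,::-1];x=cv2.resize(x,(480,400));y=cv2.resize(b['color'][:,:,::-1],(533,400))[:, 100:420]
cv2.imwrite('pics/look2.png',np.hstack([x,y]))
P=cloud(a);m=(a['range_z']>0)&(P[...,2]>.02)&(P[...,2]<.07)&(np.hypot(P[...,0]-.455,P[...,1]-.387)<.06);p=P[m];print(p.mean(0),p.min(0),p.max(0),len(p))
```

```text
[0.45252693 0.39797291 0.04205737] [0.43950489 0.35867977 0.02003129] [0.47026907 0.42090319 0.06998574] 1187
```

View pics/look2.png

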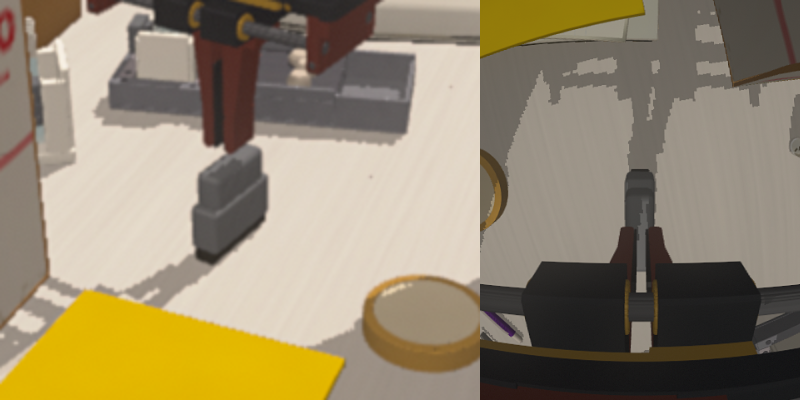

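Run:
```python
from h import *
s=ctrl.read_state();t=np.array(s['tcp_pos']);print(t)
for n in ['side','top']:
    c=cap(n);P=cloud(c);T=c['T']
    def proj(p):
        q=T[:3,:3].T@(np.array(p)-T[:3,3]);return (c['fx']*q[0]/-q[2]+c['cx'],c['fy']*-q[1]/-q[2]+c['cy'])
    print(n,'tcp px',proj(t))
    col=c['color'].astype(int)
    red=(col[...,0]>1.6*col[...,1])&(col[...,0]>40)&(c['range_z']>0)&(np.hypot(P[...,0]-t[0],P[...,1]-t[1])<.12)&(P[...,2]>.02)
    for z0,z1 in [(.02,.035),(.035,.045),(.045,.055),(.055,.07),(.07,.085),(.085,.1),(.1,.12)]:
        p=P[red&(P[...,2]>z0)&(P[...,2]<z1)]
        if len(p):print(z0,len(p),p.min(0).round(4),p.max(0).round(4))
    if n=='side':
        m=(c['range_z']>0)&(P[...,2]>.01)&(P[...,2]<.07)&(np.hypot(P[...,0]-.455,P[...,1]-.387)<.06)&~red
        for uv in [(330,272),(322,268),(342,283),(320,300)]: print(uv,P[uv[1],uv[0]].round(4),col[uv[1],uv[0]])
```

```text
[0.45614137 0.38692213 0.0392829 ]
side tcp px (np.float64(334.9548811713579), np.float64(292.07627370211))
0.07 109 [0.4435 0.3803 0.0724] [0.4682 0.4025 0.0849]
0.085 166 [0.4431 0.3804 0.0851] [0.4693 0.4028 0.1   ]
0.1 275 [0.4405 0.3827 0.1001] [0.4715 0.403  0.12  ]
(330, 272) [0.4594 0.3943 0.0717] [145 136 126]
(322, 268) [0.4687 0.3972 0.077 ] [100  69  61]
(342, 283) [0.446  0.3883 0.0554] [85 82 81]
(320, 300) [0.4665 0.411  0.0394] [80 77 75]
top tcp px (np.float64(281.9627479572946), np.float64(286.00664342326144))
```

The side-view depth puts the visible fingertips at z≈0.072, although the reported TCP is at 0.039. I'll check this with the wrist camera in tool coordinates.

```bash
cat > tips.py <<'E'
from h import *
s=ctrl.read_state();t=np.array(s['tcp_pos']);R=np.array(s['eef_rot'])
def show(c,name):
    P=cloud(c);q=(P-t)@R;col=c['color'].astype(int)
    m=(c['range_z']>0)&(np.abs(q[...,0])<.03)&(np.abs(q[...,1])<.075)&(q[...,2]>-.09)&(P[...,2]>.066)
    p=q[m];print(name,len(p),'width',s['gripper_width'])
    for z0 in np.arange(-.09,.06,.01):
        r=p[(p[:,2]>=z0)&(p[:,2]<z0+.01)]
        if len(r)>5:print(' z',z0.round(2),len(r),'x',r[:,0].min().round(3),r[:,0].max().round(3),'y',r[:,1].min().round(3),r[:,1].max().round(3))
for n in ['wrist','side','top']: show(cap(n),n)
E
python3 tips.py; python3 -m crank '[[[0,0,0.05,0,0.0878],[0,0,0.10,0,0.0878],[0,0,0.14,0,0.0878],[0,0,0.14,0,0.0878]]]'; python3 tips.py
```

```text
wrist 2705 width 0.05581794170211457
 z -0.09 420 x -0.01 0.014 y -0.005 0.006
 z -0.08 535 x 0.01 0.014 y -0.014 0.014
 z -0.07 628 x -0.009 0.013 y -0.013 0.013
 z -0.06 507 x -0.003 0.013 y -0.012 0.012
 z -0.05 359 x 0.01 0.013 y -0.011 0.012
 z -0.04 256 x 0.01 0.013 y -0.011 0.012
side 1144 width 0.05581794170211457
 z -0.09 230 x -0.011 0.014 y -0.016 0.015
 z -0.08 204 x -0.011 0.014 y -0.015 0.014
 z -0.07 192 x -0.01 0.014 y -0.014 0.014
 z -0.06 185 x -0.009 0.015 y -0.012 0.012
 z -0.05 188 x -0.01 0.014 y -0.012 0.012
 z -0.04 145 x -0.011 0.014 y -0.012 0.012
top 0 width 0.05581794170211457
time: 5.9
tcp_pos: [0.4584, 0.3897, 0.1857]
eef_rot: [[0.216, 0.976, 0.008], [0.976, -0.216, 0.007], [0.008, 0.006, -1.0]]
ft_force: [-0.0, 0.2, -0.8]
gripper_width: 0.381
grasp_force: 0.0
wrist 4525 width 0.38147649328379085
 z -0.09 1004 x -0.01 0.014 y -0.026 0.026
 z -0.08 995 x -0.005 0.013 y -0.028 0.028
 z -0.07 855 x -0.008 0.013 y -0.027 0.027
 z -0.06 692 x -0.009 0.014 y -0.026 0.026
 z -0.05 574 x -0.009 0.013 y -0.026 0.026
 z -0.04 405 x -0.009 0.013 y -0.025 0.026
side 2035 width 0.38147649328379085
 z -0.09 386 x -0.012 0.014 y -0.034 0.033
 z -0.08 348 x -0.012 0.013 y -0.032 0.031
 z -0.07 323 x -0.011 0.013 y -0.031 0.031
 z -0.06 311 x -0.012 0.013 y -0.029 0.028
 z -0.05 313 x -0.012 0.012 y -0.029 0.028
 z -0.04 297 x -0.013 0.013 y -0.029 0.027
 z -0.03 57 x -0.011 0.012 y -0.028 0.027
top 0 width 0.38147649328379085
```

The fingers really end about 32 mm short of the reported TCP, consistently across cameras and openings. From here on I'll use tip z = reported z + 0.032. Regripping with the tips at about 0.039.

```bash
python3 -m crank '[[[0,0.001,-0.05,0,0.07],[0,0.001,-0.09,0,0.06],[0,0.001,-0.12,0,0.06],[0,0.001,-0.145,0,0.06],[0,0.001,-0.16,0,0.06],[0,0.001,-0.168,0,0.06],[0,0.001,-0.171,0,0.06],[0,0.001,-0.171,0,0.06],[0,0.001,-0.171,0,0.005],[0,0.001,-0.171,0,0.005],[0,0.001,-0.171,0,0.005],[0,0.001,-0.171,0,0.005],[0,0.001,-0.171,0,0.005],[0,0.001,-0.171,0,0.005]]]' 30
```

```text
time: 7.45
tcp_pos: [0.4562, 0.388, 0.0084]
eef_rot: [[0.216, 0.976, 0.0], [0.976, -0.216, 0.0], [0.0, 0.0, -1.0]]
ft_force: [-0.5, -0.3, 1.3]
gripper_width: 0.204
grasp_force: 29.9
```

```bash
python3 -m crank '[[[0,0,0.03,0,0.005],[0,0,0.07,0,0.005],[0,-0.02,0.10,0,0.005],[0.01,-0.05,0.11,4,0.005],[0.02,-0.09,0.11,9,0.005],[0.03,-0.13,0.11,14,0.005],[0.045,-0.17,0.11,19,0.005],[0.052,-0.195,0.11,22.5,0.005],[0.052,-0.199,0.11,22.5,0.005],[0.052,-0.199,0.11,22.5,0.005]]]'
python3 - <<'E'
from h import *
import pickle
def dock(c,P,tag):
    m=(c['range_z']>0)&(P[...,2]>.012)&(P[...,2]<.034)
    th=np.deg2rad(9.6);e=np.array([np.cos(th),np.sin(th)]);f=np.array([-e[1],e[0]])
    q=P[m][:,:2]-[.5054,.1886];a=q@e;b=q@f
    k=(np.abs(a)<.13)&(np.abs(b)<.05);a=a[k];b=b[k]
    # side edges: extreme b per bin of a
    for sgn in (1,-1):
        A=[];B=[]
        for x in np.arange(-.1,.1,.01):
            kk=(a>x)&(a<x+.01)
            if kk.sum()>5:A.append(x+.005);B.append(np.percentile(b[kk]*sgn,98)*sgn)
        r=np.polyfit(A,B,1);print(tag,sgn,'yaw',9.6+np.rad2deg(r[0]),'edge at',r[1].round(4),np.std(np.polyval(r,A)-B).round(4))
    A=[];
    for sgn in (1,-1): 
        kk=np.abs(b)<.035;print('  end',np.percentile(a[kk]*sgn,99.7).round(4)*sgn)
c=pickle.load(open('top0.pkl','rb'));dock(c,cloud(c),'top0')
c=cap('wrist');pickle.dump(c,open('w3.pkl','wb'));P=cloud(c);dock(c,P,'w')
s=ctrl.read_state();t=np.array(s['tcp_pos']);R=np.array(s['eef_rot']);print(t,R.round(3).tolist(),s['grasp_force'])
c2=cap('side');P=cloud(c2)
m=(c2['range_z']>0)&(np.hypot(P[...,0]-t[0],P[...,1]-t[1])<.05)&(P[...,2]>.095)&(P[...,2]<.165);p=P[m];print('block',p.min(0),p.max(0))
q=(p-t)@R;k=(p[:,2]<.138);print('tool-frame x (its width)',np.percentile(q[k],[1,99],0).round(4))
cv2.imwrite('pics/look4.png',np.hstack([cv2.resize(c2['color'][120:320,240:480,::-1],(480,400)),cv2.resize(c['color'][:,:,::-1],(533,400))[:,100:420]]))
E
```

```text
time: 8.45
tcp_pos: [0.5081, 0.1881, 0.1182]
eef_rot: [[-0.171, 0.985, -0.0], [0.985, 0.171, -0.0], [-0.0, -0.0, -1.0]]
ft_force: [-0.1, 0.3, -0.5]
gripper_width: 0.201
grasp_force: 29.9
top0 1 yaw 9.940044391011732 edge at 0.0431 0.0001
top0 -1 yaw 10.074919585264468 edge at -0.0413 0.0007
  end 0.1153
  end -0.1156
w 1 yaw 10.126595387786429 edge at 0.0448 0.0002
w -1 yaw 21.049572686203263 edge at -0.0249 0.0177
  end 0.1156
  end -0.1149
[0.50780191 0.1895801  0.11834526] [[-0.173, 0.985, -0.0], [0.985, 0.173, 0.001], [0.001, -0.0, -1.0]] 29.923471212387085
block [0.48924315 0.1572463  0.10847211] [0.52485141 0.22354051 0.16496859]
tool-frame x (its width) [[-0.0285 -0.0099 -0.0194]
 [ 0.0335  0.0093  0.0093]]
```

View pics/look4.png

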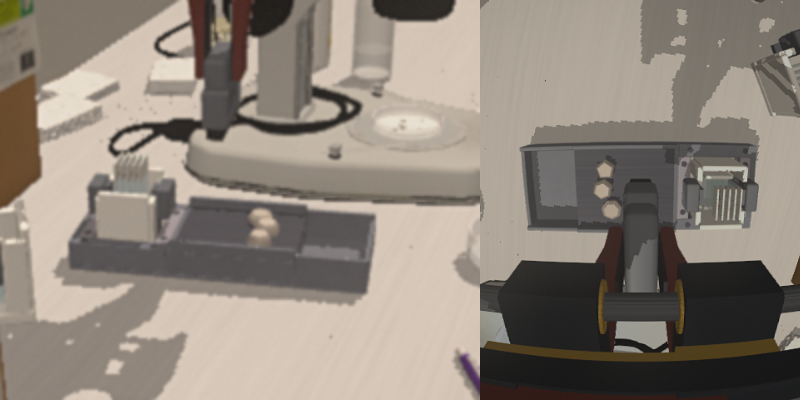

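The views show the block held upright above the deck, with the chips at side (262,225) between it and the trough. It is centred to within about 1.5 mm across the deck. I'll lower it to about 1 mm above the deck.

```bash
python3 -m crank '[[[0,0,-0.03,0,0.005],[0,0,-0.055,0,0.005],[0,0,-0.07,0,0.005],[0,0,-0.079,0,0.005],[0,0,-0.085,0,0.005],[0,0,-0.0855,0,0.005],[0,0,-0.0855,0,0.005]]]'
```

```text
time: 9.25
tcp_pos: [0.5086, 0.1893, 0.0335]
eef_rot: [[-0.174, 0.985, 0.001], [0.985, 0.174, 0.0], [0.0, 0.001, -1.0]]
ft_force: [-0.4, 0.5, -1.4]
gripper_width: 0.204
grasp_force: 30.0
```

```bash
python3 -m crank '[[[-0.006,-0.001,0,0,0.005],[-0.012,-0.002,0,0,0.005],[-0.018,-0.003,0,0,0.005],[-0.023,-0.004,0,0,0.005],[-0.028,-0.005,0,0,0.005],[-0.033,-0.006,0,0,0.005],[-0.038,-0.0065,0,0,0.005],[-0.043,-0.0075,0,0,0.005],[-0.048,-0.0085,0,0,0.005],[-0.053,-0.0095,0,0,0.005],[-0.058,-0.01,0,0,0.005],[-0.063,-0.011,0,0,0.005],[-0.068,-0.012,0,0,0.005],[-0.071,-0.0125,0,0,0.005],[-0.071,-0.0125,0,0,0.005],[-0.071,-0.0125,0,0,0.005]]]'
python3 - <<'E'
from h import *
c=cap('side');save(c,'sw.png',(240,190,460,290),3)
E
```

```text
time: 10.85
tcp_pos: [0.4373, 0.1765, 0.0329]
eef_rot: [[-0.174, 0.985, 0.0], [0.985, 0.174, 0.0], [0.0, 0.0, -1.0]]
ft_force: [-0.1, 0.0, -1.6]
gripper_width: 0.201
grasp_force: 30.0
```

View pics/sw.png

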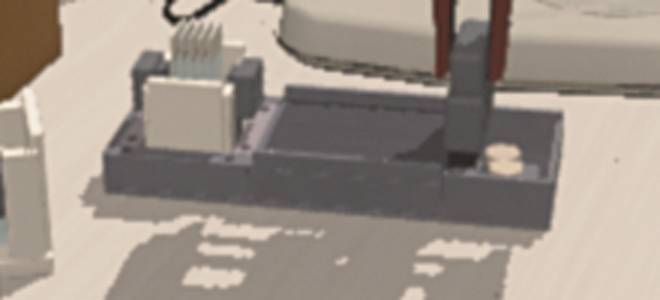

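Two chips are visible in the trough at (503,160) in the crop. I'll lift clear, move left and check from the top.

```bash
python3 -m crank '[[[0,0,0.03,0,0.005],[0,0,0.065,0,0.005],[0,0.03,0.08,0,0.005],[0.005,0.075,0.08,0,0.005],[0.01,0.12,0.08,0,0.005],[0.015,0.165,0.08,0,0.005],[0.019,0.205,0.07,0,0.005],[0.019,0.212,0.04,0,0.005],[0.019,0.212,0.01,0,0.005]]]'
python3 - <<'E'
from h import *
c=cap('top');save(c,'chips.png',(350,165,460,340),3.4);P=cloud(c)
h=cv2.cvtColor(c['color'],cv2.COLOR_RGB2HSV)
col=c['color'].astype(int)
m=((col[...,0]-col[...,2]>18)&(col[...,0]>100)).astype(np.uint8);m[:250]=0;m[340:]=0;m[:,:375]=0;m[:,455:]=0
n,l,st,ct=cv2.connectedComponentsWithStats(m)
th=np.deg2rad(10);e=np.array([np.cos(th),np.sin(th)]);f=np.array([-e[1],e[0]])
for i in range(1,n):
    if st[i,4]>15:
        p=np.median(P[l==i],0);d=p[:2]-[.4944,.1877];print(ct[i].round(1),st[i,4],p.round(4),'dock',(d@e).round(4),(d@f).round(4))
E
```

```text
time: 11.8
tcp_pos: [0.4558, 0.3916, 0.0422]
eef_rot: [[-0.177, 0.984, 0.001], [0.984, 0.177, 0.002], [0.002, 0.001, -1.0]]
ft_force: [0.4, 0.1, -2.0]
gripper_width: 0.204
grasp_force: 30.0
```

View pics/chips.png

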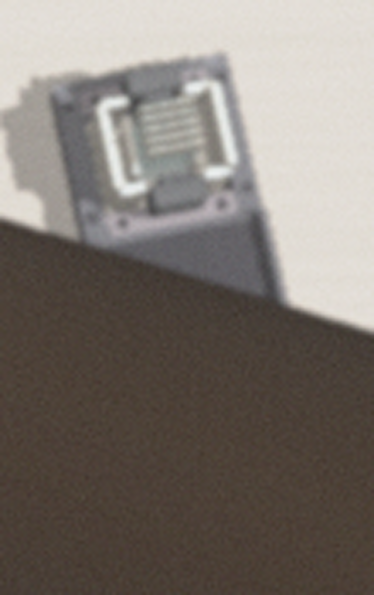

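The top view is blocked by the arm (only the well and half the deck are visible). I'll check the chips with the wrist and side cameras numerically.

```bash
cat > chips.py <<'E'
from h import *
import sys
th=np.deg2rad(10);e=np.array([np.cos(th),np.sin(th)]);f=np.array([-e[1],e[0]])
for nme in sys.argv[1:]:
    c=cap(nme);P=cloud(c);col=c['color'].astype(int)
    d=P[...,:2]-[.4944,.1877];a=d@e;b=d@f
    m=((col[...,0]-col[...,2]>18)&(col[...,0]>80)&(c['range_z']>0)&(a>-.12)&(a<.045)&(np.abs(b)<.043)&(P[...,2]>.003)&(P[...,2]<.05)).astype(np.uint8)
    n,l,st,ct=cv2.connectedComponentsWithStats(m)
    for i in range(1,n):
        if st[i,4]>12:
            k=l==i;print(nme,ct[i].round(0),st[i,4],'dock x',np.percentile(a[k],[5,50,95]).round(3),'y',np.percentile(b[k],[5,50,95]).round(3),'z',np.percentile(P[k][:,2],[5,50,95]).round(3))
E
python3 chips.py wrist side
```

```text
side [408. 243.] 121 dock x [-0.084 -0.076 -0.067] y [-0.027 -0.012  0.01 ] z [0.006 0.011 0.013]
```

```bash
python3 -m crank '[[[0,0,0.05,0,0.005],[0.01,-0.03,0.09,0,0.005],[0.025,-0.075,0.10,0,0.005],[0.04,-0.12,0.10,0,0.005],[0.05,-0.16,0.10,0,0.005],[0.05,-0.18,0.10,0,0.005],[0.05,-0.18,0.10,0,0.005]]]'; python3 chips.py wrist; python3 -c "
from h import *
c=cap('wrist');save(c,'w5.png',(180,130,430,290),3)"
```

```text
time: 12.65
tcp_pos: [0.5078, 0.2041, 0.1449]
eef_rot: [[-0.168, 0.986, 0.003], [0.986, 0.168, -0.001], [-0.002, 0.002, -1.0]]
ft_force: [0.7, 0.2, -0.9]
gripper_width: 0.203
grasp_force: 30.0
wrist [209. 210.] 252 dock x [-0.086 -0.079 -0.072] y [0.016 0.023 0.029] z [0.01  0.012 0.014]
wrist [211. 231.] 266 dock x [-0.085 -0.078 -0.071] y [-0.004  0.003  0.01 ] z [0.011 0.013 0.014]
wrist [217. 252.] 258 dock x [-0.081 -0.074 -0.067] y [-0.025 -0.018 -0.011] z [0.01  0.011 0.012]
```

View pics/w5.png

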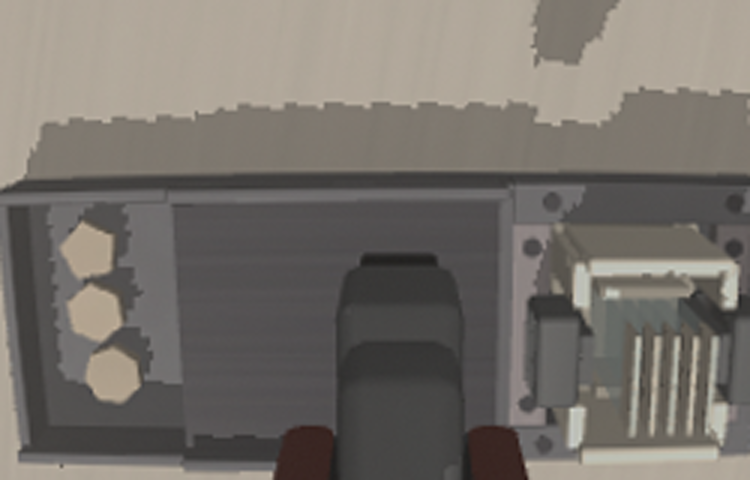

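All three chips lie flat in the trough: crop (88,250), (96,312) and (113,375), dock x about -0.078, z about 0.012. I'll set the block down on the bench to the left.

```bash
python3 -m crank '[[[-0.01,0.04,0,0,0.005],[-0.02,0.085,0,0,0.005],[-0.035,0.13,-0.01,0,0.005],[-0.045,0.165,-0.03,0,0.005],[-0.05,0.1835,-0.06,0,0.005],[-0.05,0.1835,-0.095,0,0.005],[-0.05,0.1835,-0.115,0,0.005],[-0.05,0.1835,-0.127,0,0.005],[-0.05,0.1835,-0.132,0,0.005],[-0.05,0.1835,-0.134,0,0.005],[-0.05,0.1835,-0.1345,0,0.005],[-0.05,0.1835,-0.1345,0,0.005]]]'
```

```text
time: 13.95
tcp_pos: [0.4568, 0.3924, 0.0094]
eef_rot: [[-0.174, 0.985, 0.001], [0.985, 0.174, 0.001], [0.001, 0.002, -1.0]]
ft_force: [-0.1, -0.3, -1.5]
gripper_width: 0.195
grasp_force: 30.0
```

```bash
python3 -m crank '[[[0,0,-0.001,0,0.005],[0,0,-0.001,0,0.005],[0,0,-0.001,0,0.06],[0,0,-0.001,0,0.06],[0,0,-0.001,0,0.06],[0,0,-0.001,0,0.06],[0,0,0.01,0,0.0878],[0,0,0.03,0,0.0878],[0,0,0.07,0,0.0878],[0,0,0.12,0,0.0878],[0,0,0.16,0,0.0878]]]'
python3 - <<'E'
from h import *
c=cap('side');P=cloud(c)
m=(c['range_z']>0)&(np.hypot(P[...,0]-.456,P[...,1]-.394)<.045)&(P[...,2]>.004)&(P[...,2]<.08);p=P[m];print('block',p.min(0).round(4),p.max(0).round(4))
for z0 in (.012,.03,.05):
    q=p[(p[:,2]>z0)&(p[:,2]<z0+.01)];print(z0,q.mean(0).round(4),len(q))
E
```

```text
time: 15.05
tcp_pos: [0.4561, 0.3924, 0.1717]
eef_rot: [[-0.175, 0.985, 0.001], [0.985, 0.175, 0.001], [0.001, 0.001, -1.0]]
ft_force: [0.7, 1.2, -1.2]
gripper_width: 0.975
grasp_force: 0.0
block [0.4418 0.3624 0.0042] [0.4682 0.4265 0.0596]
0.012 [0.4499 0.4119 0.0169] 158
0.03 [0.4506 0.4095 0.0348] 210
0.05 [0.4547 0.3982 0.0567] 378
```

Block stands upright (top at 0.0596) and is released. Going above the cassette for a close measurement.

```bash
python3 -m crank '[[[0.03,-0.04,0,0,0.0878],[0.06,-0.08,0,0,0.0878],[0.09,-0.12,0,0,0.0878],[0.11,-0.16,0,0,0.0878],[0.122,-0.1895,0,0,0.0878],[0.122,-0.1895,0,0,0.0878],[0.122,-0.1895,0,0,0.0878]]]'
python3 - <<'E'
from h import *
th=np.deg2rad(10);e=np.array([np.cos(th),np.sin(th)]);f=np.array([-e[1],e[0]])
s=ctrl.read_state();t=np.array(s['tcp_pos']);print(t, (t[:2]-[.4944,.1877])@np.c_[e,f])
for n in ['wrist','top','side']:
    c=cap(n);P=cloud(c)
    if n=='wrist': save(c,'w6.png',(200,80,520,320),2.5)
    d=P[...,:2]-[.4944,.1877];a=d@e;b=d@f;col=c['color'].astype(int)
    base=(c['range_z']>0)&(np.abs(a-.085)<.045)&(np.abs(b)<.04)
    dark=col.max(-1)<110
    for nm,k in [('all z50-64',base&(P[...,2]>.05)&(P[...,2]<.064)),('dark z52-64',base&dark&(P[...,2]>.052)&(P[...,2]<.064)),('front pad',base&dark&(a<.07)&(P[...,2]>.045)&(P[...,2]<.064)),('rear pad',base&dark&(a>.1)&(P[...,2]>.045)&(P[...,2]<.064))]:
        if k.sum()>10: print(n,nm,k.sum(),'x',np.percentile(a[k],[2,98]).round(4),'y',np.percentile(b[k],[2,98]).round(4),'z',np.percentile(P[k][:,2],[50,98]).round(4))
E
```

```text
time: 15.8
tcp_pos: [0.5783, 0.202, 0.1687]
eef_rot: [[-0.173, 0.985, 0.0], [0.985, 0.173, 0.0], [0.0, 0.0, -1.0]]
ft_force: [-0.4, 0.8, 0.6]
gripper_width: 1.0
grasp_force: 0.0
[0.57825301 0.20199686 0.16870875] [ 0.08506172 -0.00048126]
wrist all z50-64 2152 x [0.0535 0.1175] y [-0.0264  0.0301] z [0.0587 0.0612]
wrist dark z52-64 1253 x [0.0532 0.1178] y [-0.023   0.0302] z [0.0586 0.0606]
wrist front pad 612 x [0.0525 0.0683] y [-0.0227  0.0145] z [0.0586 0.0606]
wrist rear pad 634 x [0.1016 0.1185] y [-0.0228  0.0245] z [0.0583 0.0604]
top all z50-64 496 x [0.0522 0.1168] y [-0.0152  0.0282] z [0.0589 0.0631]
top dark z52-64 274 x [0.0519 0.1168] y [-0.0251  0.0121] z [0.0591 0.0628]
top front pad 124 x [0.0513 0.0667] y [-0.0071  0.0123] z [0.0586 0.0627]
top rear pad 166 x [0.1024 0.117 ] y [-0.022   0.0123] z [0.0592 0.0626]
side all z50-64 567 x [0.0532 0.1161] y [-0.0262  0.0314] z [0.0559 0.0622]
side dark z52-64 98 x [0.0525 0.1173] y [-0.0049  0.0162] z [0.0552 0.0583]
side front pad 85 x [0.0523 0.0661] y [-0.0032  0.0163] z [0.0532 0.0582]
side rear pad 60 x [0.1024 0.1177] y [-0.007   0.0151] z [0.055  0.0583]
```

View pics/w6.png

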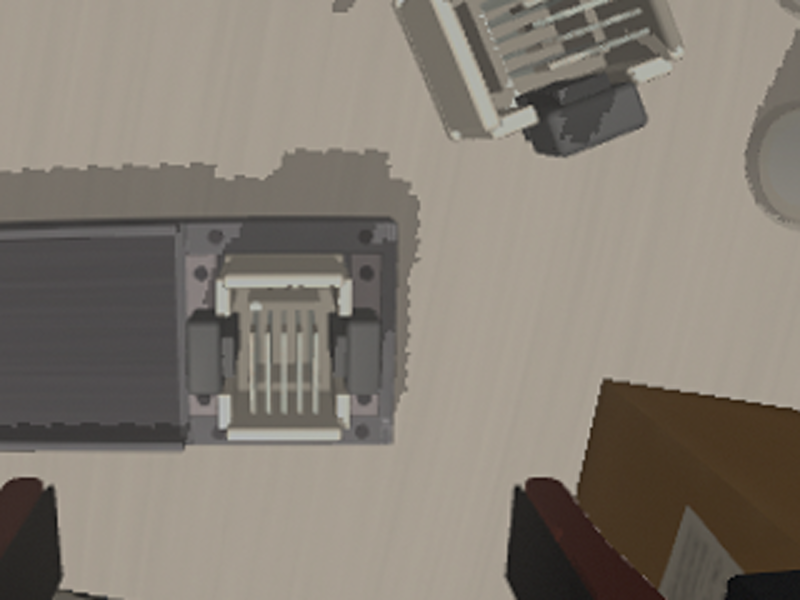

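The seated cassette's pads, crop (204,355) and (363,355), are centred under the gripper at dock x 0.085. Pad height is about 0.059, as expected. Descending with the tips to about 31 mm.

```bash
python3 -m crank '[[[0,0.002,-0.04,0,0.0878],[0,0.002,-0.08,0,0.0878],[0,0.002,-0.115,0,0.0878],[0,0.002,-0.14,0,0.0878],[0,0.002,-0.156,0,0.0878],[0,0.002,-0.165,0,0.0878],[0,0.002,-0.169,0,0.0878],[0,0.002,-0.169,0,0.0878],[0,0.002,-0.169,0,0.0878]]]' 30
python3 - <<'E'
from h import *
c=cap('side');P=cloud(c);col=c['color'].astype(int)
red=(col[...,0]>1.5*col[...,1])&(col[...,0]>40)&(c['range_z']>0)&(np.hypot(P[...,0]-.578,P[...,1]-.2045)<.08)&(P[...,2]<.1)
print(np.percentile(P[red],[0.5,50],0).round(4),ctrl.read_state()['ft_force'])
E
```

```text
time: 16.85
tcp_pos: [0.5789, 0.2049, 0.0005]
eef_rot: [[-0.174, 0.985, 0.002], [0.985, 0.174, 0.001], [0.0, 0.002, -1.0]]
ft_force: [0.2, -0.3, -0.5]
gripper_width: 1.001
grasp_force: 0.0
[[0.5207 0.1964 0.0346]
 [0.5313 0.2093 0.0746]] [-0.43994737  0.30709332  0.45051932]
```

Tips are just above the lips with no contact. Pinching.

```bash
python3 -m crank '[[[0,0,0,0,0.07],[0,0,0,0,0.06],[0,0,0,0,0.045],[0,0,0,0,0.045],[0,0,0,0,0.045],[0,0,0,0,0.045],[0,0,0,0,0.045],[0,0,0,0,0.045],[0,0,0,0,0.045],[0,0,0,0,0.045]]]' 30
```

```text
time: 17.9
tcp_pos: [0.5782, 0.2044, 0.0]
eef_rot: [[-0.174, 0.985, 0.0], [0.985, 0.174, -0.0], [-0.0, 0.0, -1.0]]
ft_force: [-1.9, -0.6, 7.7]
gripper_width: 0.551
grasp_force: 30.0
```

```bash
python3 -m crank '[[[0,0,0.002,0,0.045],[0,0,0.004,0,0.045],[0,0,0.007,0,0.045],[0,0,0.010,0,0.045],[0,0,0.010,0,0.045],[0,0,0.010,0,0.045]]]'
python3 - <<'E'
from h import *
c=cap('side');P=cloud(c);col=c['color'].astype(int)
k=(c['range_z']>0)&(np.hypot(P[...,0]-.578,P[...,1]-.203)<.045)&(col.min(-1)>130)&(P[...,2]>.03)
p=P[k];print(len(p),np.percentile(p,[1,50,99],0).round(4))
import pickle;c=pickle.load(open('side0.pkl','rb'));P=cloud(c);col=c['color'].astype(int)
k=(c['range_z']>0)&(np.hypot(P[...,0]-.578,P[...,1]-.203)<.045)&(col.min(-1)>130)&(P[...,2]>.03)
p=P[k];print('before',len(p),np.percentile(p,[1,50,99],0).round(4))
E
```

```text
time: 18.5
tcp_pos: [0.5782, 0.2044, 0.0094]
eef_rot: [[-0.174, 0.985, 0.0], [0.985, 0.174, 0.0], [0.0, 0.0, -1.0]]
ft_force: [0.1, 0.3, -1.5]
gripper_width: 0.549
grasp_force: 30.0
811 [[0.5531 0.1766 0.0305]
 [0.5738 0.2302 0.0549]
 [0.5961 0.2366 0.0869]]
before 647 [[0.5529 0.1739 0.0306]
 [0.5738 0.2299 0.0499]
 [0.602  0.2359 0.0778]]
```

The cassette rises with the fingers and shows only its own weight. Lifting to about 10 cm.

```bash
python3 -m crank '[[[0,0,0.008,0,0.045],[0,0,0.02,0,0.045],[0,0,0.035,0,0.045],[0,0,0.05,0,0.045],[0,0,0.065,0,0.045],[0,0,0.078,0,0.045],[0,0,0.087,0,0.045],[0,0,0.09,0,0.045],[0,0,0.09,0,0.045],[0,0,0.09,0,0.045],[0,0,0.09,0,0.045],[0,0,0.09,0,0.045],[0,0,0.09,0,0.045]]]'; python3 chips.py wrist side
python3 - <<'E'
from h import *
c=cap('side');P=cloud(c);col=c['color'].astype(int)
k=(c['range_z']>0)&(np.hypot(P[...,0]-.578,P[...,1]-.203)<.045)&(col.min(-1)>130)&(P[...,2]>.03)
p=P[k];print(len(p),np.percentile(p,[1,50,99],0).round(4))
k=(c['range_z']>0)&(np.hypot(P[...,0]-.456,P[...,1]-.394)<.045)&(P[...,2]>.004)&(P[...,2]<.08);print('block top',P[k].max(0).round(4))
c=cap('top');P=cloud(c);k=(c['range_z']>0)&(np.hypot(P[...,0]-.591,P[...,1]-.409)<.03)&(P[...,2]>.03);print('vial',np.median(P[k],0) if k.any() else None)
s=ctrl.read_state();print(s['gripper_width'],s['grasp_force'],s['tcp_pos'])
E
```

```text
time: 19.85
tcp_pos: [0.578, 0.2044, 0.0989]
eef_rot: [[-0.174, 0.985, -0.001], [0.985, 0.174, -0.0], [-0.0, -0.001, -1.0]]
ft_force: [-0.7, 0.3, -1.8]
gripper_width: 0.549
grasp_force: 30.0
wrist [119. 209.] 254 dock x [-0.086 -0.079 -0.072] y [0.016 0.023 0.029] z [0.011 0.013 0.014]
wrist [122. 231.] 278 dock x [-0.085 -0.078 -0.07 ] y [-0.004  0.003  0.01 ] z [0.012 0.013 0.014]
wrist [130. 254.] 276 dock x [-0.081 -0.074 -0.067] y [-0.025 -0.018 -0.011] z [0.01  0.011 0.012]
side [408. 243.] 119 dock x [-0.084 -0.076 -0.067] y [-0.031 -0.01   0.009] z [0.005 0.011 0.013]
1211 [[0.5524 0.1759 0.1025]
 [0.5732 0.2307 0.1322]
 [0.5967 0.2363 0.1761]]
block top [0.468  0.4246 0.06  ]
vial [0.58965169 0.4086907  0.0499432 ]
0.5509034417363556 29.999395608901978 [0.57812358 0.2044201  0.09924465]
```

The cassette is held about 99 mm up, the chips are in the trough, the block is standing and the vial has not moved. Handing in.

```bash
python3 -c "
from station import ctrl
print(ctrl.job_done())"
```

```text
the job is handed in; nothing more can be done
None
```

I handed the job in, with no verdict returned: by my last camera check the three chips lay in the trough, the scraper block stood upright on the bench, the vial had not moved, and the cassette was held still by its pinched catches about 10 cm above the well.

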